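# Switch on the microscope lamp supply in order

### The job

Switch on the microscope's lamp supply by pressing its keys fully down with the fingertips, gently and one after another: first the green key (mains), then the white key (fan), then the yellow key (lamp). Each key stays down once pressed. Leave the blue key up, and do not shift or pick up the dropper bottle, petri dish and rock round the box.

Things in the scene. Friction and masses are not known exactly. Their poses are not given: they have to be found in the camera images.
- supply: Microscope lamp supply: a grey metal box with a darker grey top, 96 mm deep (its x) by 250 mm wide (its y) by 46 mm high, fixed to the bench. Origin at the centre of its underside, z up. Four round keys stand in one row along its y axis, 58 mm apart (at y = -87, -29, +29, +87 mm, x = 0); which colour stands at which place changes from run to run.
- green_top (a point): Centre of the top face of the green key (mains): a round plastic cap 27 mm across that points up and slides straight down. Its top is 62 mm above the bench when up and 53 mm when fully down; the black bezel round it (36 mm across) ends at 50 mm, so a pressed cap still stands 3 mm proud.
- green_key (a joint): How far the green key is pushed down, in m: 0 up (as it starts), 0.009 at its stop; it counts as pressed past 0.006. It resists with about 3 N and stays down where it is left; it does not spring back.
- green_mount: Black round bezel of the green key, fixed on the supply and carrying the key; origin on the key's axis at the top of the box (46 mm above the bench).
- white_top (a point): Centre of the top face of the white key (cooling fan): a round plastic cap 27 mm across that points up and slides straight down. Its top is 62 mm above the bench when up and 53 mm when fully down; the black bezel round it (36 mm across) ends at 50 mm, so a pressed cap still stands 3 mm proud.
- white_key (a joint): How far the white key is pushed down, in m: 0 up (as it starts), 0.009 at its stop; it counts as pressed past 0.006. It resists with about 3 N and stays down where it is left; it does not spring back.
- white_mount: Black round bezel of the white key, fixed on the supply and carrying the key; origin on the key's axis at the top of the box (46 mm above the bench).
- yellow_top (a point): Centre of the top face of the yellow key (lamp): a round plastic cap 27 mm across that points up and slides straight down. Its top is 62 mm above the bench when up and 53 mm when fully down; the black bezel round it (36 mm across) ends at 50 mm, so a pressed cap still stands 3 mm proud.
- yellow_key (a joint): How far the yellow key is pushed down, in m: 0 up (as it starts), 0.009 at its stop; it counts as pressed past 0.006. It resists with about 3 N and stays down where it is left; it does not spring back.
- yellow_mount: Black round bezel of the yellow key, fixed on the supply and carrying the key; origin on the key's axis at the top of the box (46 mm above the bench).
- blue_top (a point): Centre of the top face of the blue key (camera): a round plastic cap 27 mm across that points up and slides straight down. Its top is 62 mm above the bench when up and 53 mm when fully down; the black bezel round it (36 mm across) ends at 50 mm, so a pressed cap still stands 3 mm proud.
- blue_key (a joint): How far the blue key is pushed down, in m: 0 up (as it starts), 0.009 at its stop; it counts as pressed past 0.006. It resists with about 3 N and stays down where it is left; it does not spring back.
- blue_mount: Black round bezel of the blue key, fixed on the supply and carrying the key; origin on the key's axis at the top of the box (46 mm above the bench).
- bottle_1: Bystander: loose brown glass dropper bottle, 33 mm across, 102 mm high, upright behind the supply. Origin at the centre of its underside.
- petri_1: Bystander: loose lidded petri dish, 63 mm across, 15 mm high, behind the supply. Origin at the centre of its underside.
- rock_2: Bystander: loose rust-red rock specimen, 50x48x37 mm, by the right end of the supply (seen from the robot). Origin at the centre of its underside.

How it is judged:
On the way, in this order (a step that is already met when the one before it is completed fails the run):
1. the green key is pressed down (value of joint green_key above 0.006 m), for 0.2 s.
2. the white key is pressed down (value of joint white_key above 0.006 m), for 0.2 s.
3. the yellow key is pressed down (value of joint yellow_key above 0.006 m), for 0.2 s.
At the end, for the whole second after the job is handed in: The green, white and yellow keys are each more than 6 mm down, the blue key less than 3 mm; the bottle (upright within 0.2 rad), petri dish and rock are at rest within 20 mm of where they began (value of joint each of green_key, white_key, yellow_key above 0.006 m and value of joint blue_key below 0.003 m and distance of each of bottle_1, petri_1, rock_2 from where it was at the start of the episode below 0.02 m and angle between bottle_1's own z axis and vertical below 0.2 rad and linear speed of each of bottle_1, petri_1, rock_2 below 0.02 m/s); the robot touches nothing.
It fails at once if the white key is pushed (3 mm) before the green key is down (value of joint white_key above 0.003 m and value of joint green_key below 0.006 m).
It fails at once if the yellow key is pushed (3 mm) before the white key is down (value of joint yellow_key above 0.003 m and value of joint white_key below 0.006 m).
It fails at once if the blue key is pushed (3 mm) (value of joint blue_key above 0.003 m).
It fails at once if a key or the box is pressed harder than 30 N (contact force between any of the arm, the fingers and green_mount above 30 N or contact force between any of the arm, the fingers and white_mount above 30 N or contact force between any of the arm, the fingers and yellow_mount above 30 N or contact force between any of the arm, the fingers and blue_mount above 30 N or contact force between any of the arm, the fingers and supply above 30 N).
It fails at once if the bottle, petri dish or rock is shifted, lifted (20 mm) or tipped (distance of any of bottle_1, petri_1, rock_2 from where it was at the start of the episode above 0.02 m or angle between bottle_1's own z axis and vertical above 0.3 rad).
It also fails if it takes over 38 s, if anything falls off the work surface, if the arm or the gripper's body presses on something with over 40 N, if the wrist force passes 120 N, or if a joint passes its speed limit or range.

### The arm

A 6-joint arm with a two-finger parallel gripper is mounted at the origin on a cart in front of the work surface, level with it; the furniture and walls round the work are solid. World frame = base frame: x ahead of the robot, y to its left, z up, the work surface at z = 0. Lengths are in m, angles in rad, forces in N, time in s.
With the tool pointing down it reaches from about 0.4 to 0.925 m from the base axis. Payload 3.4 kg.
Tool frame: the origin (TCP) lies midway between the tips of the shut fingers; the grasp point (between the pads) lies env.hold_point_z behind it (env.hold_point_z is the distance from the TCP to the grasp point, in m); z points along the fingers, y is the line along which they close (so a half turn about z gives the same grasp; the last joint's range is limited). The gripper opens to 85 mm and grips with 20 to 120 N. Pads are 22 mm wide; open, the fingers measure 114 mm over their backs; the gripper's body (76 mm by 85 mm) begins 54 mm behind the grasp point. The pads swing forward as they close: fully open they stand 13 mm farther back than shut.
Start: joints at [-1.335, 0.307, 1.506, -0, 1.328, -0.073], TCP at [0.175, -0.548, 0.203] pointing down, gripper open.
Joint ranges: [-3.12, 3.12], [-1.05, 2.28], [0.14, 2.33], [-1.42, 4.57], [0.1, 2.73], [-2.68, 2.68]. Speed limits (rad/s): [2.57, 2.57, 3.14, 3.14, 3.14, 3.14].

### API

Orientations are given as a rotation vector (axis times angle).
In Python, from cell import status, read_camera, camera_model, env gives the robot as it stands.
- The arm moves only by the tool drive_tool, never from a script. Its arguments are lists of equal length, an entry for each row: "claw": the closure, from -1 (fully open) to 1 (shut), so that 0 is half open; "offset": the shift along the tool's x, y, z in cm, a list of three; "rotation": the turn, a rotation vector about the tool's x, y, z in degrees, a list of three. In form: {"claw": [claw, ...], "offset": [[dx, dy, dz], ...], "rotation": [[rx, ry, rz], ...]}. A call has 1 to 5 rows; each row is the pose to reach, as a shift and turn from the pose commanded when the call began, along the tool's axes at that moment; what a row does not reach only later rows make up. A row lasts 1/8 s, in which the tool goes at most 62.5 mm and 10.7 degrees, less where a joint would pass 70% of its speed; a pose out of reach is approached as far as the arm can. A call with a gripper value outside its range is refused whole. The fingers move at their own pace and stop on an object; "force" is the grip in N (left out, the last holds). Time passes only in rows, so rows that repeat a pose let the fingers close. It gives the time, the measured TCP pose, the force, the opening and the grip force at its end, in the units of the state.
- status.get_obs(): the state, without advancing time (a new reading comes with each control period).
- read_camera(name): name is "side" or "top" or "wrist"; returns (picture, depth): 420x560x3 uint8, red, green, blue; 420x560 float32, m along the optical axis (not along the pixel's ray), 0 where there is no reading.
- camera_model(name): a dict with "fovy" (degrees; the focal length in pixels is half the picture's height over the tangent of half this angle, whatever the lens; pixels are square), "cx", "cy" (the principal point, pixels), "R" (3x3) and "t" (3): a world point X has camera coordinates R X + t. Camera axes: x right, y down, z forward; pixel columns grow to the right and rows downward; lengths in m; the calibration is good to about 2 mm. A picture is of the moment at which its call begins: read the wrist's pose just before it. camera_model takes no time and is no camera call; for the wrist camera it gives the pose at the moment of the call.
- env.hand_in(): hands the job in; it is judged then, once.
The state is a dict: "clock": time; "qpos": joint angles; "joint_vel": joint speeds; "effort": joint torques, N m; "tool_pos": TCP position; "ee_rot": TCP orientation; "ft_force": force on the tool from outside, world axes, zero at the start; "torque": the same for the moment, N m; "width": finger opening in m; "grasp_force": force on a finger pad.
Only numpy, scipy, OpenCV 4.12 (cv2) and the standard library are available. Lean on these libraries where they do the work, as an engineer would, in place of code of your own. Each camera call takes 0.05 s, during which the arm holds its last target. There are 200 camera calls.

## Working session

There is one attempt and no reset: what is moved stays moved. The work goes in short steps, Python scripts to look and compute and a tool call to move; the robot and the scene stay as the last step left them, time stands still between calls to the robot, and variables do not carry over. Pictures are saved under pics/ and viewed, at most 10 in all, crops included, and the job is handed in when it is done.

Besides the shell and the picture viewer there is one more tool, called after "Request:" in YAML: its name, and indented under it one key for each argument. drive_tool: Moves the arm, as the interface text tells. Its arguments: {"type":"object","properties":{"claw":{"type":"array","items":{"type":"number"}},"offset":{"type":"array","items":{"type":"array","items":{"type":"number"}}},"rotation":{"type":"array","items":{"type":"array","items":{"type":"number"}}},"force":{"type":"number"}},"required":["claw","offset","rotation"]}

```bash
mkdir -p pics; cat > h.py <<'E'
import numpy as np,cv2
from cell import status, read_camera, camera_model, env
def snap(n,f):
    m=camera_model(n); p,d=read_camera(n); cv2.imwrite(f'pics/{f}.png',p[:,:,::-1]); np.savez(f'{f}.npz',p=p,d=d,**m); return p,d,m
def world(d,m,u,v,z=None):
    f=210/np.tan(np.radians(m['fovy'])/2); R=np.array(m['R']);t=np.array(m['t'])
    r=np.array([(u-m['cx'])/f,(v-m['cy'])/f,1.])
    if z is None: return R.T@(r*d[int(v),int(u)]-t)
    c=-R.T@t; w=R.T@r; return c+w*(z-c[2])/w[2]
E
python3 - <<'E'
from h import *
print(env.hold_point_z); o=status.get_obs(); print({k:np.round(v,3) for k,v in o.items()})
snap('top','top0'); snap('side','side0')
for n in('top','side'): print(camera_model(n))
E
```

```text
0.0187
{'clock': np.float64(0.0), 'qpos': array([-1.334,  0.308,  1.508, -0.   ,  1.328, -0.073]), 'joint_vel': array([ 0.   ,  0.   , -0.001,  0.001,  0.001, -0.   ]), 'effort': array([-1.0000e-03, -4.5755e+01, -2.5192e+01, -0.0000e+00,  1.3000e-02,
       -0.0000e+00]), 'tool_pos': array([ 0.175, -0.547,  0.202]), 'ee_rot': array([-3.102, -0.484,  0.   ]), 'ft_force': array([0.724, 0.726, 0.937]), 'torque': array([ 0.039, -0.046,  0.013]), 'grasp_force': np.float64(0.0), 'width': np.float64(0.085)}
{'fovy': 47.991283707581196, 'cx': 271.46109819332406, 'cy': 222.95501297589487, 'R': array([[ 0.02648713, -0.99962842, -0.00643781],
       [-0.97649134, -0.02449483, -0.21416035],
       [ 0.21392308,  0.01195896, -0.9767773 ]]), 't': array([0.03865426, 0.57719722, 0.80333795])}
{'fovy': 52.59483683154169, 'cx': 277.9351998620716, 'cy': 214.50608622669145, 'R': array([[-0.99939209,  0.02909306,  0.01921029],
       [-0.00380598,  0.4566806 , -0.88962259],
       [-0.03465481, -0.8891549 , -0.45629225]]), 't': array([0.55802048, 0.03886661, 0.93065711])}
```

View pics/top0.png

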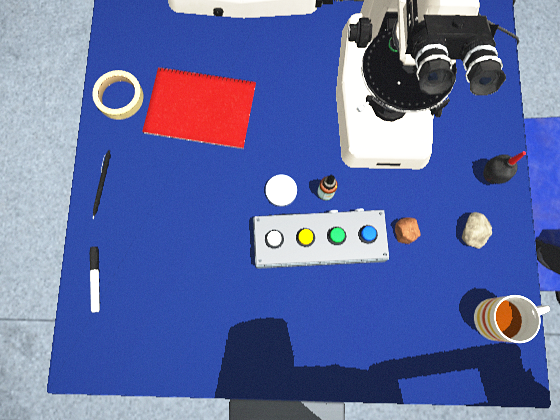

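View pics/side0.png

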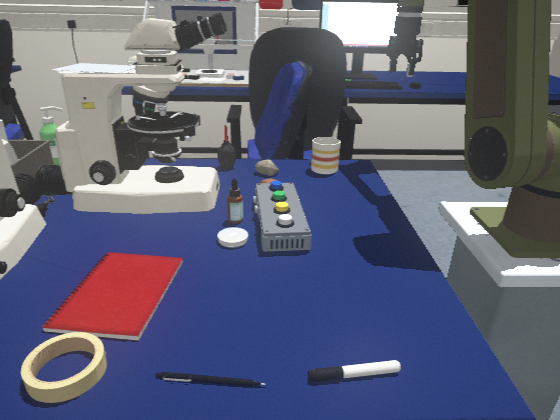

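The top view shows the keys as white (274,239), yellow (306,237), green (338,235) and blue (368,233). The bottle and petri dish are behind the box and the rock is at its right end. The side view agrees.

```bash
cat > keys.py <<'E'
from h import *
def keys(p,d,m,seeds,r,z=0.062):
    hsv=cv2.cvtColor(p,cv2.COLOR_RGB2HSV).astype(int); out={}
    for n,(u,v) in seeds.items():
        a=p.astype(int); ref=np.median(a[v-2:v+3,u-2:u+3].reshape(-1,3),0)
        k=(np.abs(a-ref).max(2)<60).astype(np.uint8); _,l=cv2.connectedComponents(k)
        ys,xs=np.where(l==l[v,u]); out[n]=world(d,m,xs.mean(),ys.mean(),z)
        print(n,len(xs),xs.mean().round(1),ys.mean().round(1),out[n].round(4), world(d,m,xs.mean(),ys.mean()).round(4))
    return out
E
python3 - <<'E'
from keys import *
f=np.load('top0.npz'); m={k:f[k] for k in('fovy','cx','cy','R','t')}
keys(f['p'],f['d'],m,dict(white=(274,239),yellow=(306,237),green=(338,235),blue=(368,233)),10)
from scipy.spatial.transform import Rotation as S
o=status.get_obs(); print(S.from_rotvec(o['ee_rot']).as_matrix().round(3))
for n,u,v in(('bottle',329,178),('rock',407,230)): print(n,world(f['d'],m,u,v))
E
```

```text
white 168 273.9 237.8 [0.5485 0.0483 0.062 ] [0.5482 0.0483 0.0637]
yellow 168 305.6 236.2 [ 0.553  -0.0093  0.062 ] [ 0.5531 -0.0094  0.0615]
green 158 337.3 234.4 [ 0.5577 -0.0673  0.062 ] [ 0.558  -0.0675  0.0606]
blue 145 369.1 232.8 [ 0.5622 -0.1252  0.062 ] [ 0.5621 -0.125   0.0626]
[[ 0.952  0.305 -0.   ]
 [ 0.305 -0.952  0.002]
 [ 0.    -0.002 -1.   ]]
bottle [ 0.65326404 -0.0479087   0.09854661]
rock [ 0.57480752 -0.20194131  0.0353378 ]
```

Request:
drive_tool:
  claw: [1,1,1,1,1]
  offset:
    - [5,-3.4,0]
    - [10,-6.7,0]
    - [15,-10,0]
    - [20,-13.4,0]
    - [25,-16.7,0]
  rotation:
    - [0,0,0]
    - [0,0,0]
    - [0,0,0]
    - [0,0,0]
    - [0,0,0]

```text
clock: 0.72
tool_pos: [0.3632, -0.3106, 0.2024]
ee_rot: [-3.104, -0.484, 0.0]
ft_force: [-0.1, -0.4, 0.2]
width: -0.0
grasp_force: 0.0
```

Request:
drive_tool:
  claw: [1,1,1,1,1]
  offset:
    - [5,-3.4,0]
    - [10,-6.7,0]
    - [15,-10,0]
    - [20,-13.4,1]
    - [22,-15,2]
  rotation:
    - [0,0,0]
    - [0,0,0]
    - [0,0,0]
    - [0,0,0]
    - [0,0,0]

```text
clock: 1.35
tool_pos: [0.528, -0.0997, 0.1821]
ee_rot: [-3.103, -0.489, -0.001]
ft_force: [-0.6, 0.0, -0.4]
width: 0.0001
grasp_force: 0.0
```

```bash
python3 - <<'E'
from h import *
from scipy.spatial.transform import Rotation as S
snap('wrist','w0'); o=status.get_obs(); print(o['clock'],o['tool_pos'],o['width'],o['ft_force']);R=S.from_rotvec(o['ee_rot']).as_matrix();print(R.round(3))
print(R.T@(np.array([.558,-.0673,.08])-o['tool_pos'])*100)
E
```

```text
1.4 [ 0.52808705 -0.09768874  0.18058511] 0.0003818288002864792 [ 1.54968832  0.89836895 -1.33371878]
[[ 0.951  0.308 -0.001]
 [ 0.308 -0.951  0.003]
 [ 0.    -0.003 -1.   ]]
[ 3.77991048 -1.93580844 10.06584191]
```

View pics/w0.png

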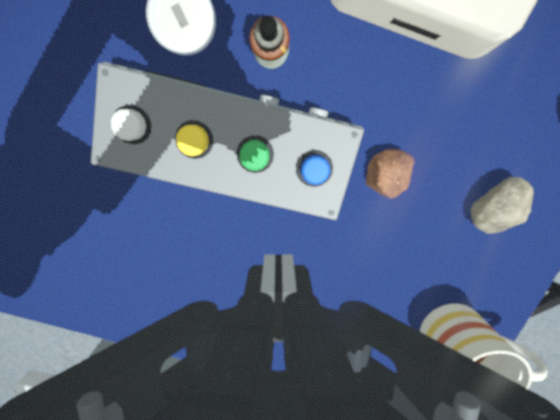

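The wrist view shows white (128,123), yellow (193,140), green (255,154) and blue (316,169), and the shut fingertips at about (279,257).

```bash
python3 - <<'E'
from keys import *
f=np.load('w0.npz'); m={k:f[k] for k in('fovy','cx','cy','R','t')}
keys(f['p'],f['d'],m,dict(white=(128,123),yellow=(193,140),green=(255,154),blue=(316,169)),10)
E
```

```text
white 3580 116.3 105.8 [0.5621 0.059  0.062 ] [0.5602 0.0663 0.0462]
yellow 650 192.4 138.1 [ 0.5558 -0.0101  0.062 ] [ 0.5559 -0.0102  0.0625]
green 8876 197.8 122.6 [ 0.5702 -0.0115  0.062 ] [ 0.5691 -0.0089  0.0505]
blue 589 316.0 170.8 [ 0.5621 -0.1245  0.062 ] [ 0.5622 -0.1243  0.0633]
```

Request:
drive_tool:
  claw: [1,1,1]
  offset:
    - [3.8,-1.9,4]
    - [3.8,-1.9,8.5]
    - [3.8,-1.9,8.5]
  rotation:
    - [0,0,0]
    - [0,0,0]
    - [0,0,0]

```text
clock: 1.78
tool_pos: [0.5528, -0.0719, 0.0941]
ee_rot: [-3.101, -0.485, 0.014]
ft_force: [0.2, 0.3, 0.3]
width: 0.0001
grasp_force: 0.0
```

Request:
drive_tool:
  claw: [1,1,1,1]
  offset:
    - [0.6,-0.3,1.2]
    - [0.6,-0.3,2.4]
    - [0.6,-0.3,2.6]
    - [0.6,-0.3,2.6]
  rotation:
    - [0,0,0]
    - [0,0,0]
    - [0,0,0]
    - [0,0,0]

```text
clock: 2.28
tool_pos: [0.5615, -0.0683, 0.072]
ee_rot: [3.104, 0.484, 0.001]
ft_force: [0.1, -0.8, 0.3]
width: 0.0002
grasp_force: 0.0
```

Request:
drive_tool:
  claw: [1,1,1,1]
  offset:
    - [-0.3,-0.2,0.3]
    - [-0.3,-0.2,0.6]
    - [-0.3,-0.2,0.8]
    - [-0.3,-0.2,1.0]
  rotation:
    - [0,0,0]
    - [0,0,0]
    - [0,0,0]
    - [0,0,0]

```text
clock: 2.78
tool_pos: [0.5581, -0.0671, 0.0615]
ee_rot: [3.104, 0.485, 0.0]
ft_force: [-0.5, -0.3, 0.2]
width: -0.0001
grasp_force: 0.0
```

Request:
drive_tool:
  claw: [1,1,1,1,1]
  offset:
    - [0,0,0.1]
    - [0,0,0.2]
    - [0,0,0.3]
    - [0,0,0.4]
    - [0,0,0.5]
  rotation:
    - [0,0,0]
    - [0,0,0]
    - [0,0,0]
    - [0,0,0]
    - [0,0,0]

```text
clock: 3.4
tool_pos: [0.558, -0.0671, 0.0565]
ee_rot: [3.104, 0.485, -0.0]
ft_force: [-0.9, -0.1, 0.2]
width: -0.0002
grasp_force: 0.0
```

Request:
drive_tool:
  claw: [1,1,1]
  offset:
    - [0,0,0.1]
    - [0,0,0.2]
    - [0,0,0.2]
  rotation:
    - [0,0,0]
    - [0,0,0]
    - [0,0,0]

```text
clock: 3.78
tool_pos: [0.5579, -0.0671, 0.0545]
ee_rot: [-3.104, -0.485, 0.0]
ft_force: [1.0, -0.8, -0.6]
width: -0.0002
grasp_force: 0.0
```

```bash
python3 - <<'E'
from h import *
snap('side','s1'); p,d,m=snap('wrist','w1'); a=cv2.imread('pics/s1.png')[160:260,230:330]
cv2.imwrite('pics/c1.png',np.hstack([cv2.resize(a,(420,420),interpolation=2),cv2.resize(p[60:340,150:400,::-1],(375,420))]))
E
```

```text
(no output)
```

View pics/c1.png

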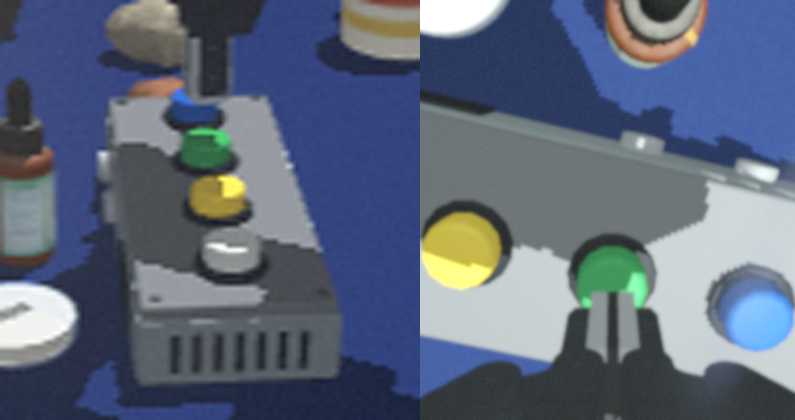

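The side crop shows the fingertip at about full-image (279,182), and it may still be above green. In the wrist crop the tip overlaps the near part of the green cap. I'll check depths.

```bash
python3 - <<'E'
from h import *
L={n:np.load(n+'.npz') for n in('s1','w1','side0')}
P=np.array([.5579,-.0671,.0545])
for n in('s1','w1'):
    f=L[n]; m={k:f[k] for k in('fovy','cx','cy','R','t')}; F=210/np.tan(np.radians(m['fovy'])/2)
    for Q in(P,np.array([.5577,-.0673,.062])):
        c=m['R']@Q+m['t']; print(n,'proj',F*c[0]/c[2]+m['cx'],F*c[1]/c[2]+m['cy'])
    pts=[(277,178),(282,178),(277,181),(282,181),(278,195)] if n=='s1' else [(274,256),(282,256),(272,265),(285,265),(279,240),(285,225)]
    for u,v in pts: print(u,v,world(f['d'],m,u,v).round(4),f['p'][v,u])
E
```

```text
s1 proj 277.73507752015485 195.46901195884138
s1 proj 277.8867868666048 192.35571528229153
277 178 [ 0.5607 -0.0548  0.1014] [73 78 82]
282 178 [ 0.55   -0.053   0.1022] [43 47 53]
277 181 [ 0.5605 -0.0583  0.093 ] [71 74 80]
282 181 [ 0.5498 -0.0551  0.0944] [43 46 54]
278 195 [ 0.5579 -0.0525  0.0623] [ 58 117  77]
w1 proj 278.9230482373242 247.73370961622217
w1 proj 279.18696558682217 253.48610295429935
274 256 [ 0.5676 -0.0615  0.0898] [118 130 128]
282 256 [ 0.5688 -0.065   0.09  ] [118 128 128]
272 265 [ 0.5675 -0.0608  0.0993] [141 151 151]
285 265 [ 0.5692 -0.0661  0.0993] [142 150 151]
279 240 [ 0.5653 -0.0648  0.0618] [ 63 151  90]
285 225 [ 0.5709 -0.0666  0.0506] [ 52 109  71]
```

Both cameras' depths put the real fingertip about 30 mm above the reported TCP, at z≈0.089. There was no contact force either, so the tips haven't reached the key. The sideways position is right. I'll go down and watch the force.

Request:
drive_tool:
  claw: [1,1,1,1,1]
  offset:
    - [0,0,0.4]
    - [0,0,0.8]
    - [0,0,1.2]
    - [0,0,1.5]
    - [0,0,1.5]
  rotation:
    - [0,0,0]
    - [0,0,0]
    - [0,0,0]
    - [0,0,0]
    - [0,0,0]

```text
clock: 4.5
tool_pos: [0.5577, -0.0671, 0.0392]
ee_rot: [-3.104, -0.485, 0.001]
ft_force: [0.2, 0.1, 0.1]
width: -0.0002
grasp_force: 0.0
```

```bash
python3 - <<'E'
from h import *
p,d,m=snap('side','s2'); q,_,mw=snap('wrist','w2'); print(-mw['R'].T@mw['t'],status.get_obs()['tool_pos'])
for v in range(180,194): print(v,p[v,278],world(d,m,278,v).round(4))
cv2.imwrite('pics/c2.png',np.hstack([cv2.resize(p[160:260,230:330,::-1],(420,420),interpolation=2),cv2.resize(q[60:340,150:400,::-1],(375,420))]))
E
```

```text
[ 0.62775939 -0.04425041  0.21107661] [ 0.55802696 -0.06710596  0.03957122]
180 [42 44 51] [ 0.5586 -0.0514  0.0982]
181 [45 47 52] [ 0.5584 -0.0557  0.0941]
182 [46 47 53] [ 0.5586 -0.0493  0.0944]
183 [44 47 54] [ 0.5584 -0.0539  0.0902]
184 [44 46 53] [ 0.5584 -0.0519  0.0887]
185 [43 45 54] [ 0.5584 -0.0517  0.0864]
186 [44 47 52] [ 0.5582 -0.0557  0.0823]
187 [45 46 54] [ 0.5582 -0.055   0.0803]
188 [46 48 54] [ 0.5582 -0.0538  0.0784]
189 [78 82 86] [ 0.558  -0.0565  0.0749]
190 [115 120 126] [ 0.5578 -0.0615  0.0703]
191 [ 81 112  95] [ 0.5573 -0.0742  0.0622]
192 [ 49 100  66] [ 0.5574 -0.0679  0.0626]
193 [ 48 100  63] [ 0.5575 -0.0639  0.062 ]
```

View pics/c2.png

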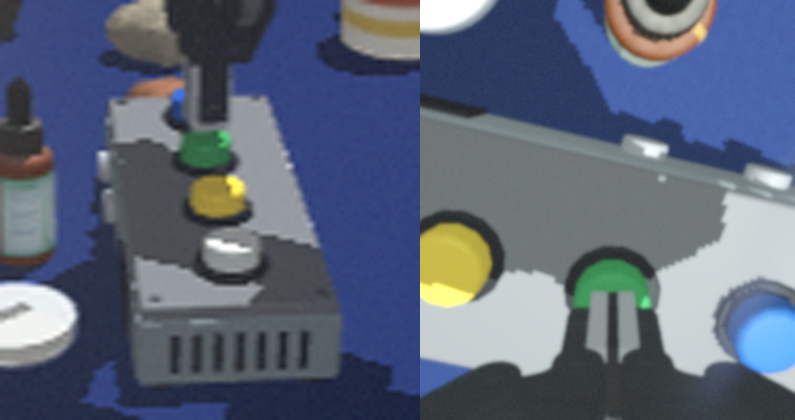

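The tip is now centred over green at z≈0.071, so the offset is about 31 mm. I expect contact at a reading of about 0.030 and the stop at about 0.022.

Request:
drive_tool:
  claw: [1,1,1,1,1]
  offset:
    - [0,0,0.3]
    - [0,0,0.6]
    - [0,0,0.8]
    - [0,0,1.0]
    - [0,0,1.1]
  rotation:
    - [0,0,0]
    - [0,0,0]
    - [0,0,0]
    - [0,0,0]
    - [0,0,0]

```text
clock: 5.22
tool_pos: [0.5581, -0.0671, 0.0286]
ee_rot: [3.104, 0.485, 0.0]
ft_force: [-0.6, -0.7, 3.0]
width: 0.0
grasp_force: 1.4
```

Request:
drive_tool:
  claw: [1,1,1]
  offset:
    - [0,0,0.1]
    - [0,0,0.2]
    - [0,0,0.3]
  rotation:
    - [0,0,0]
    - [0,0,0]
    - [0,0,0]

```text
clock: 5.6
tool_pos: [0.5581, -0.0671, 0.0256]
ee_rot: [3.104, 0.485, 0.0]
ft_force: [-0.6, -0.0, 2.4]
width: -0.0001
grasp_force: 1.4
```

Request:
drive_tool:
  claw: [1,1,1]
  offset:
    - [0,0,0.1]
    - [0,0,0.2]
    - [0,0,0.25]
  rotation:
    - [0,0,0]
    - [0,0,0]
    - [0,0,0]

```text
clock: 5.98
tool_pos: [0.5581, -0.0671, 0.0243]
ee_rot: [3.104, 0.485, 0.001]
ft_force: [-3.8, 0.6, 14.2]
width: -0.0002
grasp_force: 7.4
```

Request:
drive_tool:
  claw: [1,1]
  offset:
    - [0,0,0.05]
    - [0,0,0.1]
  rotation:
    - [0,0,0]
    - [0,0,0]

```text
clock: 6.22
tool_pos: [0.5582, -0.0671, 0.0242]
ee_rot: [3.103, 0.485, 0.002]
ft_force: [-5.6, 0.8, 20.4]
width: 0.0001
grasp_force: 10.7
```

Request:
drive_tool:
  claw: [1,1,1,1]
  offset:
    - [0,0,-0.5]
    - [0,0,-1.7]
    - [0,0,-3]
    - [0,0,-3]
  rotation:
    - [0,0,0]
    - [0,0,0]
    - [0,0,0]
    - [0,0,0]

```text
clock: 6.72
tool_pos: [0.5593, -0.0673, 0.0534]
ee_rot: [3.103, 0.485, 0.004]
ft_force: [-0.4, 0.3, 0.0]
width: 0.0004
grasp_force: 0.0
```

Request:
drive_tool:
  claw: [1,1,1,1]
  offset:
    - [1,-4,0]
    - [2,-8,0]
    - [2.7,-11.3,0]
    - [2.7,-11.3,0]
  rotation:
    - [0,0,0]
    - [0,0,0]
    - [0,0,0]
    - [0,0,0]

```text
clock: 7.22
tool_pos: [0.5485, 0.0508, 0.0518]
ee_rot: [-3.103, -0.49, 0.001]
ft_force: [-0.2, 0.5, -0.1]
width: 0.0
grasp_force: 0.0
```

```bash
python3 - <<'E'
from h import *
print(status.get_obs()['tool_pos'])
p,d,m=snap('side','s3'); q,dw,mw=snap('wrist','w3')
cv2.imwrite('pics/c3.png',np.hstack([cv2.resize(p[160:260,230:330,::-1],(380,380),interpolation=2),cv2.resize(q[100:380,130:440,::-1],(420,380))]))
for n,Q in dict(white=(.549,.049,.062),yellow=(.553,-.0093,.062),green=(.5577,-.0673,.058),blue=(.562,-.125,.062)).items():
    for im,dd,mm in((p,d,m),(q,dw,mw)):
        F=210/np.tan(np.radians(mm['fovy'])/2); c=mm['R']@Q+mm['t']; u,v=F*c[0]/c[2]+mm['cx'],F*c[1]/c[2]+mm['cy']
        if 0<u<559 and 0<v<419: print(n,int(u),int(v),im[int(v),int(u)],world(dd,mm,u,v).round(4))
E
```

```text
[0.54852989 0.05076889 0.05181188]
white 283 216 [134 138 138] [0.549  0.0498 0.0624]
white 279 255 [66 72 70] [0.5596 0.0526 0.0865]
yellow 280 203 [79 85 90] [0.5561 0.0577 0.0942]
yellow 380 278 [255 244 117] [ 0.5533 -0.0089  0.0627]
green 277 193 [153 158 163] [ 0.5566 -0.0964  0.0448]
green 473 295 [ 90 187 122] [ 0.5563 -0.0706  0.0541]
blue 275 182 [ 52  85 168] [0.5667 0.0299 0.1272]
```

View pics/c3.png

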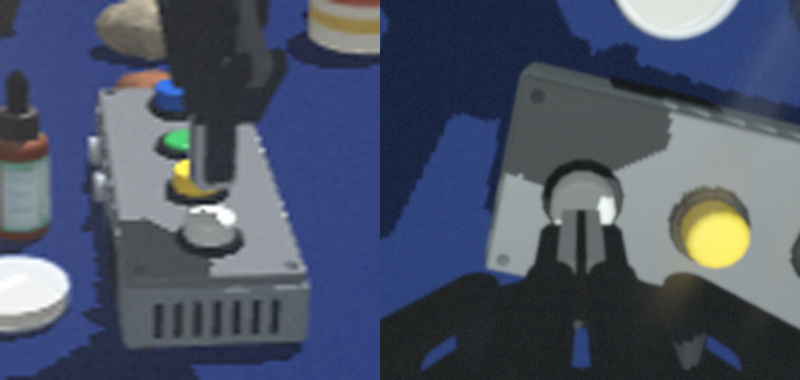

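Green stands at z≈0.054, so it is down. The tip is over white, and the other keys are still up. Next I press white from 0.0518 to about 0.0245.

Request:
drive_tool:
  claw: [1,1,1,1,1]
  offset:
    - [0,0.1,0.6]
    - [0,0.1,1.1]
    - [0,0.1,1.5]
    - [0,0.1,1.7]
    - [0,0.1,1.8]
  rotation:
    - [0,0,0]
    - [0,0,0]
    - [0,0,0]
    - [0,0,0]
    - [0,0,0]

```text
clock: 7.95
tool_pos: [0.5495, 0.0477, 0.0339]
ee_rot: [-3.104, -0.484, 0.0]
ft_force: [0.2, -0.2, -1.2]
width: 0.0001
grasp_force: 0.0
```

Request:
drive_tool:
  claw: [1,1,1,1,1]
  offset:
    - [0,0,0.15]
    - [0,0,0.3]
    - [0,0,0.45]
    - [0,0,0.6]
    - [0,0,0.75]
  rotation:
    - [0,0,0]
    - [0,0,0]
    - [0,0,0]
    - [0,0,0]
    - [0,0,0]

```text
clock: 8.57
tool_pos: [0.5497, 0.0478, 0.0266]
ee_rot: [3.104, 0.485, 0.0]
ft_force: [0.4, -1.2, 3.0]
width: -0.0003
grasp_force: 1.5
```

Request:
drive_tool:
  claw: [1,1,1]
  offset:
    - [0,0,0.1]
    - [0,0,0.2]
    - [0,0,0.2]
  rotation:
    - [0,0,0]
    - [0,0,0]
    - [0,0,0]

```text
clock: 8.95
tool_pos: [0.5497, 0.0478, 0.0244]
ee_rot: [3.104, 0.485, 0.0]
ft_force: [0.8, -1.0, 2.1]
width: -0.0001
grasp_force: 0.6
```

Request:
drive_tool:
  claw: [1,1]
  offset:
    - [0,0,0.05]
    - [0,0,0.1]
  rotation:
    - [0,0,0]
    - [0,0,0]

```text
clock: 9.2
tool_pos: [0.5497, 0.0478, 0.0243]
ee_rot: [3.104, 0.485, 0.001]
ft_force: [-2.0, -1.5, 10.9]
width: 0.0002
grasp_force: 5.4
```

White is at its stop. Next, up and over to yellow.

Request:
drive_tool:
  claw: [1,1,1,1]
  offset:
    - [0,0,-0.5]
    - [0,0,-1.7]
    - [0,0,-2.7]
    - [0,0,-2.7]
  rotation:
    - [0,0,0]
    - [0,0,0]
    - [0,0,0]
    - [0,0,0]

```text
clock: 9.7
tool_pos: [0.5507, 0.0479, 0.0519]
ee_rot: [3.104, 0.485, 0.004]
ft_force: [0.7, -0.1, 0.1]
width: 0.0003
grasp_force: 0.0
```

Request:
drive_tool:
  claw: [1,1,1,1]
  offset:
    - [-0.7,3,0]
    - [-1.3,5.6,0]
    - [-1.3,5.6,0]
    - [-1.3,5.6,0]
  rotation:
    - [0,0,0]
    - [0,0,0]
    - [0,0,0]
    - [0,0,0]

```text
clock: 10.2
tool_pos: [0.5539, -0.0091, 0.0504]
ee_rot: [-3.104, -0.484, 0.001]
ft_force: [-0.8, 0.1, -0.3]
width: -0.0001
grasp_force: 0.0
```

```bash
python3 - <<'E'
from h import *
print(status.get_obs()['tool_pos'])
p,d,m=snap('side','s4'); q,dw,mw=snap('wrist','w4')
cv2.imwrite('pics/c4.png',np.hstack([cv2.resize(p[160:260,230:330,::-1],(380,380),interpolation=2),cv2.resize(q[100:380,130:440,::-1],(420,380))]))
E
```

```text
[ 0.55392896 -0.00911527  0.05044621]
```

View pics/c4.png

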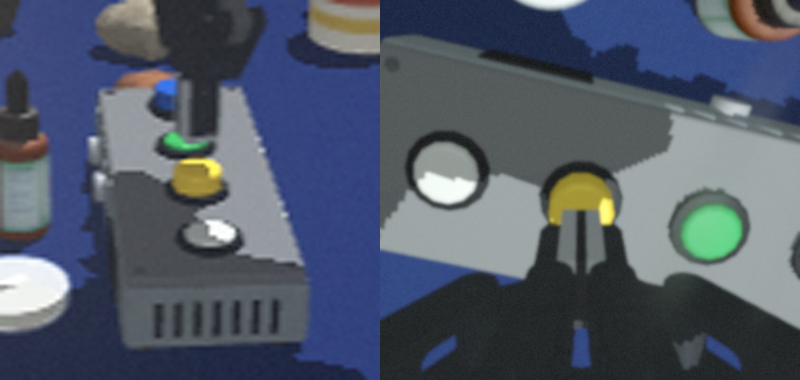

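White and green are both low in their bezels, yellow is up, and the tip is over yellow. Now I press it.

Request:
drive_tool:
  claw: [1,1,1,1,1]
  offset:
    - [0,0,0.6]
    - [0,0,1.1]
    - [0,0,1.5]
    - [0,0,1.6]
    - [0,0,1.7]
  rotation:
    - [0,0,0]
    - [0,0,0]
    - [0,0,0]
    - [0,0,0]
    - [0,0,0]

```text
clock: 10.92
tool_pos: [0.5543, -0.0095, 0.0335]
ee_rot: [-3.104, -0.485, 0.0]
ft_force: [-0.0, -0.0, 0.1]
width: -0.0002
grasp_force: 0.0
```

Request:
drive_tool:
  claw: [1,1,1,1,1]
  offset:
    - [0,0,0.15]
    - [0,0,0.3]
    - [0,0,0.45]
    - [0,0,0.6]
    - [0,0,0.7]
  rotation:
    - [0,0,0]
    - [0,0,0]
    - [0,0,0]
    - [0,0,0]
    - [0,0,0]

```text
clock: 11.55
tool_pos: [0.5544, -0.0095, 0.0266]
ee_rot: [3.104, 0.485, 0.0]
ft_force: [-0.4, -0.2, 3.0]
width: 0.0001
grasp_force: 1.4
```

Request:
drive_tool:
  claw: [1,1,1]
  offset:
    - [0,0,0.1]
    - [0,0,0.2]
    - [0,0,0.25]
  rotation:
    - [0,0,0]
    - [0,0,0]
    - [0,0,0]

```text
clock: 11.92
tool_pos: [0.5544, -0.0095, 0.0243]
ee_rot: [3.104, 0.485, 0.0]
ft_force: [-1.7, 0.1, 7.8]
width: 0.0002
grasp_force: 3.9
```

At the stop. Retract, check, and hand in.

Request:
drive_tool:
  claw: [1,1,1,1,1]
  offset:
    - [0,0,0]
    - [0,0,-0.5]
    - [0,0,-3]
    - [0,0,-8]
    - [0,0,-13]
  rotation:
    - [0,0,0]
    - [0,0,0]
    - [0,0,0]
    - [0,0,0]
    - [0,0,0]

```text
clock: 12.55
tool_pos: [0.5537, -0.0095, 0.1549]
ee_rot: [-3.104, -0.485, 0.002]
ft_force: [1.0, -0.1, 0.7]
width: -0.0003
grasp_force: 0.0
```

Request:
drive_tool:
  claw: [1,1,1]
  offset:
    - [0,0,0]
    - [0,0,0]
    - [0,0,0]
  rotation:
    - [0,0,0]
    - [0,0,0]
    - [0,0,0]

```text
clock: 12.92
tool_pos: [0.5527, -0.0094, 0.1523]
ee_rot: [-3.103, -0.485, 0.006]
ft_force: [-0.8, -0.2, 0.9]
width: -0.0001
grasp_force: 0.0
```

```bash
python3 - <<'E'
from h import *
q,dw,mw=snap('wrist','w5')
for n,Q in dict(white=(.549,.049,.055),yellow=(.554,-.0093,.055),green=(.5577,-.0673,.055),blue=(.562,-.125,.062)).items():
    F=210/np.tan(np.radians(mw['fovy'])/2); c=mw['R']@Q+mw['t']; u,v=F*c[0]/c[2]+mw['cx'],F*c[1]/c[2]+mw['cy']
    if 2<u<557 and 2<v<417:
        u,v=int(u),int(v); z=np.median([world(dw,mw,u+i,v+j)[2] for i in range(-3,4) for j in range(-3,4)]); print(n,u,v,q[v,u],z.round(4))
E
```

```text
white 212 186 [230 238 234] 0.0535
yellow 279 201 [255 243 118] 0.0532
green 343 217 [105 206 138] 0.0532
blue 408 234 [ 80 140 213] 0.0623
```

View pics/w5.png

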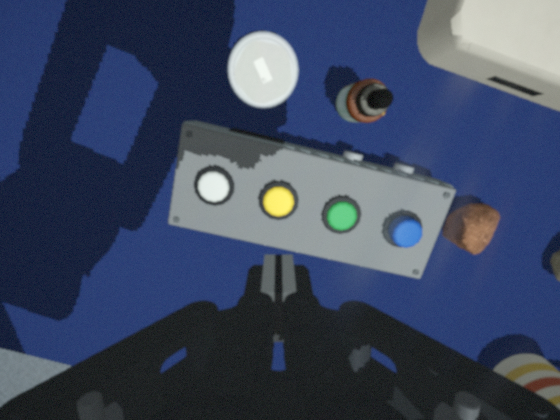

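White (212,186), yellow (279,201) and green (343,217) all stand at 53 mm, and blue (408,234) is still up at 62 mm. The bottle, petri dish and rock look undisturbed.

```bash
python3 -c "
from cell import env
print(env.hand_in())"
```

```text
the job is handed in; nothing more can be done
None
```

I pressed the green, white and yellow keys fully down in that order, left the blue key up and the bottle, petri dish and rock in place, and handed the job in at about 13 s; hand-in returned no verdict.

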